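# Lock the bayonet lid on the sweets canister

## Task

Close the white sweets canister with its bayonet lid: set the lid in the mouth, find the slots by turning it gently to and fro, push it in against the spring and twist it clockwise (seen from above) right to the stop, then let it go so that it springs up into its locking notches and stays locked. Press only gently, never force the lugs, and leave the other goods where they stand.

Things in the scene. Friction and masses are not known exactly. Their poses are not given: they have to be found in the camera images.
- canister: White round canister with red bands, fixed to the counter, 92 mm in diameter, 100 mm tall, a small brass plate on its front (-x). Origin: centre of its underside, z up. Its brass collar's two slots lie roughly along this x axis, but the collar is clamped at some angle within 0.3 rad either way of it, which no pose tells: it must be seen or felt.
- mouth (a point): Centre of the mouth, on the canister's axis, level with the top of the flat brass collar (94 mm across, 8 mm thick, bore 52.6 mm, two facing slots 14 mm wide, cut outward from the bore to 36 mm from the axis). With its lugs lying on the collar, the lid's origin is 12 mm below this point; over the slots the lugs drop through.
- seal (a point): Centre of the top of the sprung plate inside, at rest 14 mm below the mouth. It pushes the lid up with 3 N at first, 8 N at full depth. The lugs are under the collar, and the lid can turn, when the lid's origin is 26 mm or more below the mouth; at 29 mm the lid's round top rests on the collar: push no harder.
- locked (a point): Where the lid's origin sits when locked, 23 mm below the mouth. From the slots the lid turns only clockwise (from above), 0.80 to 0.85 rad to a hard stop. There the collar's lower face has notches 3 mm deep; let go, the lid springs up into them. Let go short of them it stays 3 mm too low; at the slots it pops out.
- lid: Loose lid, 0.16 to 0.26 kg, 64 mm tall, standing on the counter. Origin: centre of its underside, z up. Steel plug 49 mm in diameter with tapered nose (39 mm at the tip, full width 8 mm up); two facing steel lugs along +x and -x reach 33 mm from the axis, 10 mm wide, 12 to 18 mm above the origin. A half turn about z makes no difference.
- handle (a point): Middle of the top of the lid's dark bar handle, 64 mm above the lid's origin, with the lid's axes. The bar runs along x: 56 mm long, 14 mm thick (y), 30 mm tall. Below it the pale wooden round top of the lid, 80 mm in diameter and 5 mm thick, with a red dot over each lug.
- tin_b: Dark green round tin, 57 mm across, 60 mm tall; origin at the centre of its underside. A bystander.
- box_a: Yellow gift box, red ribbon, 56x90x85 mm; origin at the centre of its underside. A bystander.
- box_c: Blue gift box, blue bow, 61x81x70 mm; origin at the centre of its underside. A bystander.
- box_d: Green gift box, green bow, 51x78x75 mm; origin at the centre of its underside. A bystander.
Mind the look-alikes: they are no part of the job. Leave any pink look-alike of the canister alone.

How it is judged (in metres and radians):
At the end, for the whole second after the job is handed in: The lid sits upright and at rest, locked in the collar's notches: its origin is 75.2 to 78.5 mm above the canister's, within 4 mm of the mouth's axis, tilted less than 0.07 rad (z of lid in the frame of canister between 0.0752 and 0.0785 m and horizontal distance between lid and mouth below 0.004 m and angle between lid's own z axis and vertical below 0.07 rad and linear speed of lid below 0.01 m/s and angular speed of lid below 0.1 rad/s); the robot touches nothing.
It fails at once if the lid is pressed or forced against the canister with more than 50 N in all (contact force between lid and canister above 50 N).
It fails at once if one of the other goods is moved by more than 20 mm (distance of any of tin_b, box_a, box_c, box_d from where it was at the start of the episode above 0.02 m).
It also fails if it takes over 72 s, if anything falls off the work surface, if the arm or the gripper's body presses on something with over 40 N, if the wrist force passes 120 N, or if a joint passes its speed limit or range.

## Robot

A 6-joint arm with a two-finger parallel gripper is mounted at the origin on a cart in front of the work surface, level with it; the furniture and walls round the work are solid. World frame = base frame: x ahead of the robot, y to its left, z up, the work surface at z = 0. Lengths are in mm, angles in rad, forces in N, time in s.
With the tool pointing down it reaches from about 300 to 775 mm from the base axis. Payload 14.6 kg.
Tool frame: the origin (TCP) lies between the finger pads; the fingertips stand manip.tip_reach ahead of it and the grasp point (between the pads) lies 5 mm behind it (manip.tip_reach is the distance from the TCP to the fingertips, in mm); z points along the fingers, y is the line along which they close (so a half turn about z gives the same grasp; the last joint's range is limited). The gripper opens to 94 mm and grips with 3 to 60 N. Pads are 16 mm wide; open, the fingers measure 119 mm over their backs; the gripper's body (75 mm by 177 mm) begins 78 mm behind the grasp point.
Start: joints at [-1.2, 0.3, 1.521, -0, 1.321, -0.067], TCP at [233.163, -498.121, 219.446] pointing down, gripper open.
Joint ranges: [-3.03, 3.03], [-0.79, 2.21], [0.23, 2.52], [-1.04, 4.18], [0, 3.07], [-2.55, 2.55]. Speed limits (rad/s): [2.22, 2.22, 2.57, 3.14, 3.14, 3.14].

## Interface

Orientations are given as [roll, pitch, yaw] about the fixed x, y, z axes, in that order (R = Rz(yaw) Ry(pitch) Rx(roll)).
In Python, from cell import manip gives the robot as it stands. The module is installed in compiled form; this text tells all that it offers.
- The arm moves only by the shell command python3 -m creep 'ROWS' [FORCE]. ROWS is JSON, a list of rows, each a list of 3 entries, a list of its own where there are three numbers: the opening, from -1 (shut) to 1 (fully open), then the shift along the tool's x, y, z in cm, then the turn about the tool's z in units of 5 degrees (1.0 is 5 degrees). In form: [[grip, [tx, ty, tz], roll], ...]. A call has 1 to 12 rows; each row is the pose to reach, as a shift and turn from the pose commanded when the call began, along the tool's axes at that moment; what a row does not reach only later rows make up. A row lasts 1/10 s, in which the tool goes at most 50 mm and 8.59 degrees, less where a joint would pass 70% of its speed; a pose out of reach is approached as far as the arm can. A call with a gripper value outside its range is refused whole. The fingers move at their own pace and stop on an object; FORCE is the grip in N (left out, the last holds). Time passes only in rows, so rows that repeat a pose let the fingers close. It gives the time, the measured TCP pose, the force, the opening and the grip force at its end, in the units of the state.
- manip.read_state(): the state, without advancing time (a new reading comes with each control period).
- manip.camera(name): name is "scene" or "top" or "wrist"; returns the picture (400x640x3 uint8, red, green, blue); there is no depth.
- manip.camera_params(name): a dict with "fovy" (degrees; the focal length in pixels is half the picture's height over the tangent of half this angle, whatever the lens; pixels are square), "cx", "cy" (the principal point, pixels), "origin" and "attitude" of the camera in the world. Camera axes: x right, y down, z forward; pixel columns grow to the right and rows downward; lengths in mm; the calibration is good to about 2 mm. The wrist camera is an equidistant fisheye: a pixel r from the principal point sees the ray r / f radians off the axis. A picture is of the moment at which its call begins: read the wrist's pose just before it. camera_params takes no time and is no camera call; for the wrist camera it gives the pose at the moment of the call.
- manip.sign_off(): hands the job in; it is judged then, once.
The state is a dict: "clock": time; "joints": joint angles; "qd": joint speeds; "effort": joint torques, N m; "eef_pos": TCP position; "eef_rot": TCP orientation; "wrist_force": force on the tool from outside, world axes, zero at the start; "moment": the same for the moment, N m; "finger_gap": finger opening in mm; "finger_force": force on a finger pad.
Only numpy, scipy, OpenCV 4.12 (cv2) and the standard library are available. Lean on these libraries where they do the work, as an engineer would, in place of code of your own. Each camera call takes 0.05 s, during which the arm holds its last target. There are 200 camera calls.

## Working session

There is one attempt and no reset: what is moved stays moved. The work goes in short steps, Python scripts to look and compute and a shell command to move; the robot and the scene stay as the last step left them, time stands still between calls to the robot, and variables do not carry over. Pictures are saved under pics/ and viewed, at most 10 in all, crops included, and the job is handed in when it is done.

```bash
mkdir -p pics; python3 - <<'E'
from cell import manip
import cv2,numpy as np
s=manip.read_state();print(s,manip.tip_reach)
a=[]
for n in("scene","top","wrist"):
    p=manip.camera_params(n);print(n,p)
    im=manip.camera(n)[:,:,::-1];cv2.imwrite(f"pics/{n}0.png",im)
E
```

```text
{'clock': 0.0, 'joints': array([-1.19961035e+00,  3.00432856e-01,  1.52157218e+00, -2.04648093e-06,
        1.32071927e+00, -6.65837837e-02]), 'qd': array([-1.36645788e-03, -6.22370805e-04,  4.30748061e-05,  4.35261864e-04,
        7.38821229e-05, -6.53001684e-04]), 'effort': array([ 5.19327496e-04, -5.31811953e+01, -3.52741134e+01,  7.08593940e-02,
        2.43858341e-02, -8.56647557e-05]), 'eef_pos': array([ 233.07104455, -497.90048443,  218.91107253]), 'eef_rot': array([-3.14046338e+00, -7.33156951e-05,  4.37770223e-01]), 'wrist_force': array([ 0.42993805, -0.42808102,  0.43813075]), 'moment': array([ 0.02157661,  0.01346577, -0.00535939]), 'finger_force': 0.0, 'finger_gap': 93.85585985972475} 14.0
scene {'fovy': 56.50955475281124, 'cx': 320.73394288364847, 'cy': 197.04740990965863, 'origin': array([-89.38560419, 798.97633934, 867.34836763]), 'attitude': array([-2.18981571, -0.02409485, -2.4712323 ])}
top {'fovy': 42.1499811547467, 'cx': 318.3670945717361, 'cy': 199.96529216221265, 'origin': array([ 389.33970205,  -25.88607102, 1744.74944686]), 'attitude': array([-3.04404241, -0.01483968, -1.56176869])}
wrist {'fovy': 65.70646984690485, 'cx': 320.6011281889123, 'cy': 200.87878043421765, 'origin': array([ 299.06280656, -468.0889384 ,  384.35985099]), 'attitude': array([ 2.89175507e+00,  1.91143728e-03, -1.13373401e+00])}
```

View pics/top0.png

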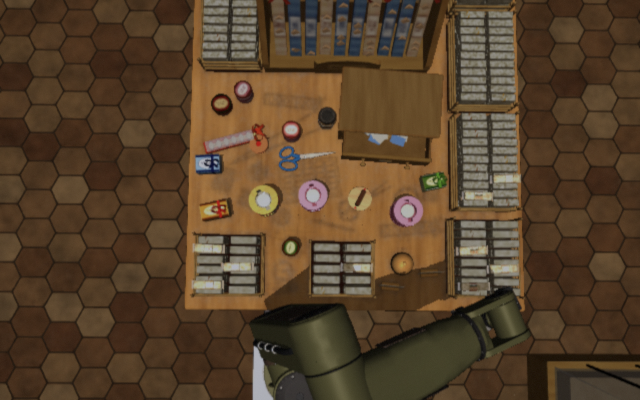

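View pics/scene0.png

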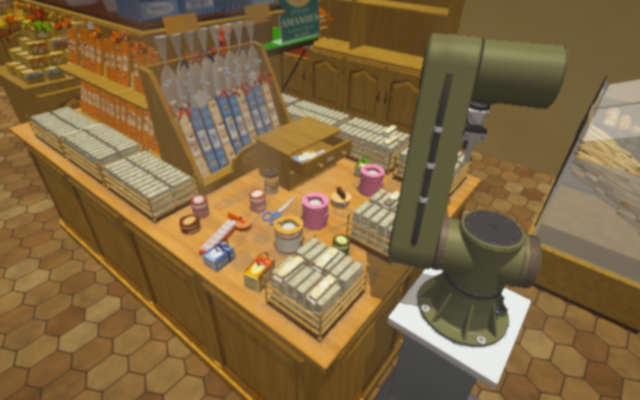

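The top view shows the brass-collared canister at about (263,200), the lid at (360,199), and two pink look-alikes at (313,195) and (408,210). In the scene view the canister is at (288,228) and the lid at (341,197).

```bash
cat >h.py <<'E'
import numpy as np,cv2
from scipy.spatial.transform import Rotation as Ro
def ray(p,uv,fish=False):
    f=200/np.tan(np.radians(p["fovy"]/2)); d=np.array([uv[0]-p["cx"],uv[1]-p["cy"]])
    if fish:
        r=np.hypot(*d);t=r/f; v=np.array([*(d/max(r,1e-9)*np.sin(t)),np.cos(t)])
    else: v=np.array([*(d/f),1.])
    return np.array(p["origin"]),Ro.from_euler("xyz",p["attitude"]).apply(v)
def plane(p,uv,z,fish=False):
    o,v=ray(p,uv,fish);return o+v*(z-o[2])/v[2]
def tri(rs):
    A=0;b=0
    for o,v in rs:
        v=v/np.linalg.norm(v);P=np.eye(3)-np.outer(v,v);A=A+P;b=b+P@o
    x=np.linalg.solve(A,b);return x,[np.linalg.norm(np.cross(x-o,v/np.linalg.norm(v))) for o,v in rs]
E
python3 - <<'E'
from cell import manip
import cv2
from h import *
T=manip.camera_params("top");S=manip.camera_params("scene")
print("can",tri([ray(T,(263,199.5)),ray(S,(288,226))]),plane(T,(263,199.5),100))
print("lid",tri([ray(T,(360,199)),ray(S,(341,192))]),plane(T,(360,199),50))
a=cv2.resize(cv2.imread("pics/top0.png")[170:230,190:450],None,fx=3,fy=3,interpolation=2)
b=cv2.resize(cv2.imread("pics/scene0.png")[140:300,190:400],None,fx=2.4,fy=2.4,interpolation=2)
c=np.zeros((a.shape[0]+b.shape[0],800,3),np.uint8);c[:a.shape[0],:a.shape[1]]=a;c[a.shape[0]:,:b.shape[1]]=b
cv2.imwrite("pics/c1.png",c)
E
```

```text
can (array([551.76809995, 128.60957194,  92.1689501 ]), [np.float64(1.0403425818290486), np.float64(1.0403425818290897)]) [550.16914875 127.24206757 100.        ]
lid (array([ 562.00051486, -184.19257698,   55.76246328]), [np.float64(2.985647613791429), np.float64(2.9856476137912686)]) [ 560.04868848 -186.32318866   50.        ]
```

View pics/c1.png

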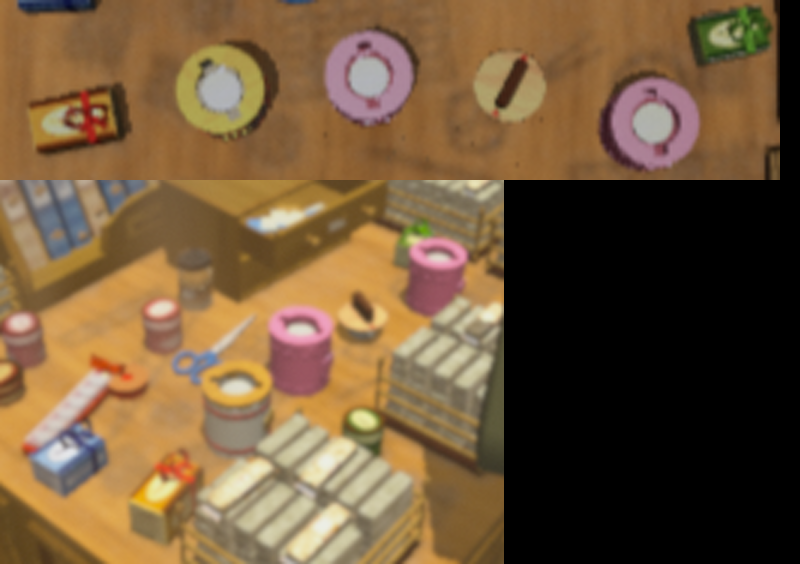

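Canister at about (550,127), its slots at a yaw of roughly 0.5. The lid is at about (560,-185) with its bar at about -0.48. I'll go over the lid with the wrist camera.

```bash
python3 -m creep '[[1,[42,-16,-5],10.5],[1,[42,-16,-5],10.5],[1,[42,-16,-5],10.5],[1,[42,-16,-5],10.5],[1,[42,-16,-5],10.5],[1,[42,-16,-5],10.5],[1,[42,-16,-5],10.5],[1,[42,-16,-5],10.5],[1,[42,-16,-5],10.5],[1,[42,-16,-5],10.5],[1,[42,-16,-5],10.5],[1,[42,-16,-5],10.5]]'
python3 - <<'E'
from cell import manip
import cv2,pickle
p=manip.camera_params("wrist");im=manip.camera("wrist")[:,:,::-1]
cv2.imwrite("pics/w1.png",im);pickle.dump(p,open("w1.pkl","wb"));print(manip.read_state()["eef_pos"],p)
E
```

```text
clock: 1.35
eef_pos: [545.7, -174.9, 269.0]
eef_rot: [3.141, 0.001, -0.477]
wrist_force: [0.0, 0.1, -0.2]
finger_gap: 93.9
finger_force: 0.0
[ 545.27099801 -175.51365417  269.03674482] {'fovy': 65.70646984690485, 'cx': 320.6011281889123, 'cy': 200.87878043421765, 'origin': array([ 610.4710206 , -208.34091015,  434.29609126]), 'attitude': array([ 2.88986669e+00,  8.39096435e-04, -2.04891604e+00])}
```

View pics/w1.png

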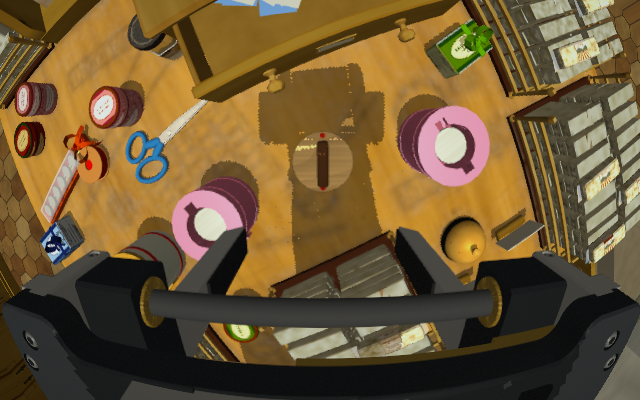

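Wrist view: lid disc centred near (323,162), bar from (322,141) to (323,190), red dots at the bar ends at about (322,135) and (323,191).

```bash
cat >lid.py <<'E'
from h import *
import pickle,sys
def lidpix(im,c,R):
    hsv=cv2.cvtColor(im,cv2.COLOR_BGR2HSV);yy,xx=np.indices(im.shape[:2]);near=np.hypot(xx-c[0],yy-c[1])<R
    H,S,V=hsv[...,0].astype(int),hsv[...,1],hsv[...,2]
    bar=((V<85)&near).astype(np.uint8)
    n,l,st,ce=cv2.connectedComponentsWithStats(bar)
    k=min([i for i in range(1,n) if st[i,4]>60],key=lambda i:np.hypot(*(ce[i]-c)))
    r=cv2.minAreaRect(np.argwhere(l==k)[:,::-1].astype(np.float32))
    red=(((H<5)|(H>173))&(S>170)&(V>110)&near).astype(np.uint8)
    n,l,st,ce2=cv2.connectedComponentsWithStats(red)
    return r,[(ce2[i],st[i,4]) for i in range(1,n) if st[i,4]>2]
E
python3 - <<'E'
from lid import *
im=cv2.imread("pics/w1.png");p=pickle.load(open("w1.pkl","rb"))
r,d=lidpix(im,(323,163),40);print(r,d)
print("bartop@64",plane(p,r[0],64,1));
for q,a in d: print("dot@34",plane(p,q,34,1))
b=cv2.boxPoints(r)
e=sorted(b,key=lambda t:t[1]);m0=(e[0]+e[1])/2;m1=(e[2]+e[3])/2
A=plane(p,m0,64,1);B=plane(p,m1,64,1);print(A,B,np.linalg.norm(A-B),np.arctan2(*(A-B)[[1,0]]))
E
```

```text
((322.0, 163.5), (45.0, 10.0), 90.0) [(array([321.61538462, 134.61538462]), np.int32(13)), (array([322.5       , 188.33333333]), np.int32(6))]
bartop@64 [ 566.51115933 -187.10539826   64.        ]
dot@34 [ 596.59644651 -202.23877978   34.        ]
dot@34 [ 533.26624117 -170.7796369    34.        ]
[ 590.63096395 -199.58463442   64.        ] [ 541.92144632 -174.38977152   64.        ] 54.83975040483075 -0.47734999547758006
```

```bash
python3 -m creep '[[1,[2.3,0.1,6],0],[1,[2.3,0.1,11],0],[1,[2.3,0.1,13],0],[1,[2.3,0.1,13],0],[1,[2.3,0.1,13],0],[1,[2.3,0.1,13],0]]'
python3 - <<'E'
from cell import manip
from lid import *
p=manip.camera_params("wrist");im=manip.camera("wrist")[:,:,::-1].copy()
cv2.imwrite("pics/w2.png",im);pickle.dump(p,open("w2.pkl","wb"));s=manip.read_state();print(s["eef_pos"],s["eef_rot"])
p1=pickle.load(open("w1.pkl","rb"))
# predicted position from handle estimate
f=310
R=Ro.from_euler("xyz",p["attitude"]);v=R.inv().apply(np.array([566,-187,64])-p["origin"]);t=np.arctan2(np.hypot(v[0],v[1]),v[2])
c=np.array([p["cx"],p["cy"]])+v[:2]/np.hypot(*v[:2])*t*200/np.tan(np.radians(p["fovy"]/2));print("pred",c)
r,d=lidpix(im,c,90);print(r,d)
print("bar",tri([ray(p1,(322,163.5),1),ray(p,r[0],1)]))
for q,a in d: print("dot",q,a,[tri([ray(p1,k,1),ray(p,q,1)]) for k in((321.6,134.6),(322.5,188.3))])
E
```

```text
clock: 2.0
eef_pos: [566.3, -187.5, 142.1]
eef_rot: [-3.141, -0.004, -0.479]
wrist_force: [1.0, -1.1, 0.9]
finger_gap: 93.9
finger_force: 0.0
[ 566.35425238 -187.27283919  142.00820139] [-3.14125988 -0.00368105 -0.47893467]
pred [320.7791548  214.04474067]
((321.0, 211.0), (68.0, 16.0), 90.0) [(array([320.64705882, 168.17647059]), np.int32(34))]
bar (array([ 564.83855206, -186.44621369,   50.4594489 ]), [np.float64(0.13419400920647975), np.float64(0.13419400920648214)])
dot [320.64705882 168.17647059] 34 [(array([ 596.67706443, -202.525476  ,   39.11166971]), [np.float64(0.2494633438592324), np.float64(0.249463343859196)]), (array([ 719.02226284, -264.49796121, 1003.18938543]), [np.float64(3.0177451907560897), np.float64(3.017745190756)])]
```

View pics/w2.png

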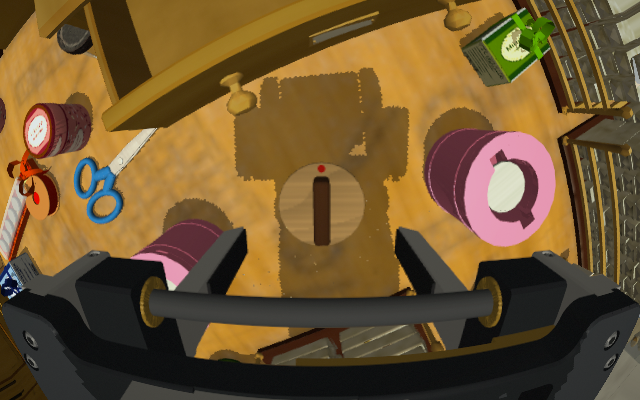

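The lid is midway between the fingers (bar column 321). The far dot triangulates to z≈39, consistent with the stated 34. Next: lower and grip.

```bash
python3 -m creep '[[1,[-0.1,0,4],0],[1,[-0.1,0,7],0],[1,[-0.1,0,8.7],0],[1,[-0.1,0,8.7],0],[0,[-0.1,0,8.7],0],[-1,[-0.1,0,8.7],0],[-1,[-0.1,0,8.7],0],[-1,[-0.1,0,8.7],0],[-1,[-0.1,0,8.7],0],[-1,[-0.1,0,8.7],0]]' 40
```

```text
clock: 3.05
eef_pos: [564.8, -186.2, 52.6]
eef_rot: [-3.142, -0.0, -0.479]
wrist_force: [0.2, 0.0, 0.0]
finger_gap: 49.7
finger_force: 0.0
```

```bash
python3 -m creep '[[-1,[0,0,0],0],[-1,[0,0,0],0],[-1,[0,0,0],0],[-1,[0,0,0],0],[-1,[0,0,0],0],[-1,[0,0,0],0],[-1,[0,0,0],0],[-1,[0,0,0],0]]' 40
```

```text
clock: 3.85
eef_pos: [564.7, -186.1, 52.4]
eef_rot: [3.142, 0.0, -0.478]
wrist_force: [-0.3, 0.8, -1.6]
finger_gap: 13.9
finger_force: 40.0
```

```bash
python3 -m creep '[[-1,[0,0,-4],0],[-1,[0,0,-9],0],[-1,[0,0,-14],0],[-1,[0,0,-18],0],[-1,[-4,-4,-18],-1.5],[-1,[-8,-7.6,-18],-3],[-1,[-12,-11.4,-18],-4.7],[-1,[-16,-15,-18],-6.4],[-1,[-20.9,-19.7,-18],-8],[-1,[-20.9,-19.7,-18],-9.6],[-1,[-20.9,-19.7,-18],-11.2],[-1,[-20.9,-19.7,-18],-11.2]]'; python3 -m creep '[[-1,[0,0,0],0],[-1,[0,0,0],0],[-1,[0,0,0],0]]'
python3 - <<'E'
from cell import manip
import pickle,cv2
p=manip.camera_params("wrist");im=manip.camera("wrist")[:,:,::-1].copy()
cv2.imwrite("pics/w3.png",im);pickle.dump(p,open("w3.pkl","wb"));s=manip.read_state();print(s["eef_pos"],s["eef_rot"],s["joints"])
E
```

```text
clock: 5.05
eef_pos: [469.7, 85.8, 232.7]
eef_rot: [3.141, -0.0, 0.503]
wrist_force: [0.8, -0.2, -1.6]
finger_gap: 13.7
finger_force: 40.0
clock: 5.35
eef_pos: [470.1, 84.4, 232.4]
eef_rot: [-3.141, 0.0, 0.496]
wrist_force: [0.2, -0.3, -1.4]
finger_gap: 13.7
finger_force: 40.0
[470.11216137  84.45590951 232.35326477] [-3.14149264e+00  1.55183322e-04  4.96400860e-01] [1.01034684e-01 1.27075272e-01 1.69998480e+00 3.36228976e-05
 1.31471431e+00 1.17542164e+00]
```

View pics/w3.png

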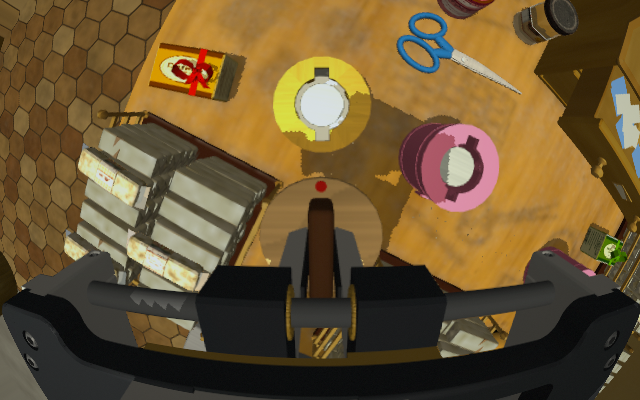

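Collar centre near (322,104) with slots at (321,71) and (322,133), almost along the tool's x. Lid bar and dot (321,186) are also on that column.

```bash
cat >can.py <<'E'
from lid import *
from scipy.optimize import least_squares
def fit(P):
    P=P[:,:2]
    r=least_squares(lambda q:np.hypot(P[:,0]-q[0],P[:,1]-q[1])-q[2],[*P.mean(0),40],loss="soft_l1");return r.x
def collar(im,c,R):
    hsv=cv2.cvtColor(im,cv2.COLOR_BGR2HSV);yy,xx=np.indices(im.shape[:2]);near=np.hypot(xx-c[0],yy-c[1])<R
    m=((abs(hsv[...,0].astype(int)-27)<6)&(hsv[...,1]>120)&(hsv[...,2]>60)&near).astype(np.uint8)
    m=cv2.morphologyEx(m,cv2.MORPH_CLOSE,np.ones((3,3)))
    cs,_=cv2.findContours(m,cv2.RETR_CCOMP,cv2.CHAIN_APPROX_NONE);return m,sorted(cs,key=len)[::-1]
E
python3 - <<'E'
from can import *
im=cv2.imread("pics/w3.png");p=pickle.load(open("w3.pkl","rb"))
hsv=cv2.cvtColor(im,cv2.COLOR_BGR2HSV);print(hsv[100,285],hsv[140,300],hsv[165,325],hsv[71,321],hsv[133,322],hsv[104,322])
m,cs=collar(im,(322,104),53)
for z in(97,100,103):
  P=np.array([plane(p,q,z,1) for q in cs[0][:,0]]);print(z,len(P),"outer",fit(P))
  # slots: angular profile of non-yellow at radius 31 to 34
  c=fit(P)[:2]
  A=[]
  yy,xx=np.indices(m.shape)
  for v,u in np.argwhere((m==0)&(np.hypot(xx-322,yy-104)<45)):
    w=plane(p,(u,v),z,1)[:2]-c
    if 29.5<np.hypot(*w)<34.5:A.append(w)
  A=np.array(A);an=np.arctan2(A[:,1],A[:,0])
  a1=an[abs(an-.5)<.5];a2=an[(abs(an-.5)>2.5)];
  a2=np.mod(a2,2*np.pi);print(len(an),a1.mean(),np.ptp(a1),a2.mean()-np.pi,np.ptp(a2))
r=cv2.imread("pics/top0.png");T=eval(open("/dev/null").read() or "None")
from cell import manip
T=manip.camera_params("top");m2,c2=collar(r,(263,199.5),18);k=cv2.minEnclosingCircle(c2[0]);e=cv2.fitEllipse(cv2.convexHull(c2[0]));print(k,e)
pc=cv2.fitEllipse(cv2.convexHull(cs[0]));print(pc);print(tri([ray(T,e[0]),ray(p,pc[0],1)]))
o=cv2.resize(np.hstack([im[40:170,250:400],cv2.cvtColor(m*255,cv2.COLOR_GRAY2BGR)[40:170,250:400]]),None,fx=2.5,fy=2.5);cv2.imwrite("pics/m3.png",o)
E
```

```text
[ 30 177 217] [ 20 201 152] [ 18 164  98] [27 41 69] [ 26  42 188] [ 93  10 225]
97 343 outer [554.90235185 133.41651484  39.48981987]
294 0.1914756610472814 0.1327925986763683 0.7320086150939491 0.9757606197157971
100 343 outer [554.69551945 133.26180868  39.09358934]
306 0.18107882735108455 0.10162894035384126 0.732834891931879 0.9351608911131191
103 343 outer [554.48852617 133.1073795   38.69723207]
298 0.17723223752920778 0.05956686452546192 0.7488841862678721 0.9351998132787309
((263.4837341308594, 200.43495178222656), 15.638812065124512) ((263.15625, 199.9962158203125), (28.782882690429688, 30.70685386657715), 168.1852264404297)
((319.3564453125, 98.97853088378906), (83.86119842529297, 98.49283599853516), 71.1813735961914)
(array([559.98812482, 135.65421024,  -4.34980094]), [np.float64(1.4922636462507057), np.float64(1.4922636462503953)])
```

View pics/m3.png

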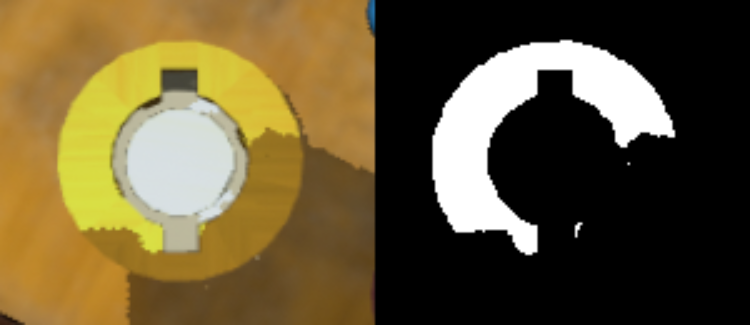

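Left, a sunlit collar with a clear far slot (crop x161–197, outer edge y70) and near slot (x162–199, y252). Right, the mask loses the shadowed part, so I'll use only sunlit rim points plus the slot edges.

```bash
python3 - <<'E'
from can import *
im=cv2.imread("pics/w3.png");p=pickle.load(open("w3.pkl","rb"))
m,cs=collar(im,(322,104),53)
q=cs[0][:,0];th=np.arctan2(q[:,1]-104,q[:,0]-322.);r=np.hypot(q[:,0]-322.,q[:,1]-104)
s=(r>43)&((th<-.5)|(th>2.7));print(s.sum())
px=np.vstack([q[s],[[322.5,152.2]]])
px=lambda x,y:(250+x/2.5,40+y/2.5)
for z in(97,100,103):
  f=fit(np.array([plane(p,k,z,1) for k in q[s]]));print(z,f)
  a,b=plane(p,px(179.5,70),z,1),plane(p,px(180.8,252),z,1);d=a-b
  print(a,b,"mid",(a+b)/2,np.linalg.norm(d),np.arctan2(d[1],d[0]))
  L=[plane(p,px(*k),z,1)[:2] for k in((161,72),(197,72),(162,250),(199,250))]
  e1=L[0]-L[2];e2=L[1]-L[3];print("edges",np.arctan2(e1[1],e1[0]),np.arctan2(e2[1],e2[0]),np.linalg.norm(L[0]-L[1]))
# height from rim width 94 & top view centre
from cell import manip
T=manip.camera_params("top")
c=(322.,104.3);print(tri([ray(T,(263.3,200)),ray(p,c,1)]))
print("limbs",[plane(p,px(*k),100,1) for k in((57,160),(303,160),(180,40),(180,281))])
E
```

```text
135
97 [551.32887892 126.44207403  47.23893044]
[582.50826418 143.14897724  97.        ] [520.01940133 108.82961573  97.        ] mid [551.26383275 125.98929648  97.        ] 71.2928927349816 0.5022346772862949
edges 0.49972660018742343 0.507227871720938 13.779190692135842
100 [551.15798287 126.35849364  46.76772345]
[582.02648368 142.89874539 100.        ] [520.1609815  108.92173831 100.        ] mid [551.09373259 125.91024185 100.        ] 70.58170705336327 0.5022346772862951
edges 0.4997266001874236 0.5072278717209382 13.641735712423328
103 [550.98709007 126.2749136   46.29651587]
[581.54470319 142.64851353 103.        ] [520.30256166 109.0138609  103.        ] mid [550.92363243 125.83118722 103.        ] 69.87052137174504 0.5022346772862946
edges 0.4997266001874238 0.5072278717209381 13.504280732710784
(array([550.64375583, 126.76804135,  88.34963724]), [np.float64(1.0926137156036937), np.float64(1.0926137156036375)])
limbs [array([529.50763539, 167.71940263, 100.        ]), array([574.24221827,  85.0320538 , 100.        ]), array([592.68090883, 148.43242154, 100.        ]), array([510.14928641, 103.85719119, 100.        ])]
```

```bash
python3 - <<'E'
from can import *
from cell import manip
im=cv2.imread("pics/w3.png");p=pickle.load(open("w3.pkl","rb"));s=manip.read_state();t=s["eef_pos"];y=s["eef_rot"][2];print(t,y)
r,d=lidpix(im,(321,186),15) if 0 else (0,0)
hsv=cv2.cvtColor(im,cv2.COLOR_BGR2HSV).astype(int);H,S,V=cv2.split(hsv.astype(np.uint8))
m=(((H<6)|(H>173))&(S>150)&(V>90)).astype(np.uint8);yy,xx=np.indices(m.shape);m&=(np.hypot(xx-321,yy-186)<12)
n,l,st,c=cv2.connectedComponentsWithStats(m);print(c[1:],st[1:,4])
w=plane(p,c[1],t[2]-52.4+34,1)-t
X=np.array([np.cos(y),np.sin(y)]);Y=np.array([np.sin(y),-np.cos(y)])
print("dot in tool",w[:2]@X,w[:2]@Y)
for nm in("w1",):
  p1=pickle.load(open("w1.pkl","rb"))
  D=[plane(p1,k,34,1)[:2] for k in((321.6,134.6),(322.5,188.3))];print(np.linalg.norm(D[0]-D[1])/2)
# lid top disc limb
g=np.array([551.1,126.2])-t[:2];print("canister in tool",g@X,g@Y)
E
```

```text
[470.11216137  84.45590951 232.35326477] 0.4964008603960137
[[320.59770115 185.90804598]] [87]
dot in tool 34.788879693723516 0.7531186835938033
35.34431835617871
canister in tool 91.09400361526455 1.8659050379711288
```

```bash
python3 -m creep '[[-1,[4,0.1,0],0],[-1,[7,0.1,3],0],[-1,[9.1,0.1,6],0],[-1,[9.1,0.1,7],0],[-1,[9.1,0.1,7],0],[-1,[9.1,0.1,7],0],[-1,[9.1,0.1,7],0]]'
python3 -m creep '[[-1,[0,0,0.5],0],[-1,[0,0,1],0],[-1,[0,0,1.4],0],[-1,[0,0,1.4],0]]'
python3 - <<'E'
from cell import manip
import cv2,pickle
p=manip.camera_params("wrist");im=manip.camera("wrist")[:,:,::-1].copy();t=manip.camera("scene")[:,:,::-1]
cv2.imwrite("pics/w4.png",im[100:300,200:440])
s=manip.read_state();print(s["eef_pos"],s["eef_rot"],s["wrist_force"],s["moment"])
E
```

```text
clock: 6.1
eef_pos: [550.6, 127.3, 164.2]
eef_rot: [3.141, -0.002, 0.498]
wrist_force: [-1.2, -0.5, -1.3]
finger_gap: 13.9
finger_force: 40.0
clock: 6.5
eef_pos: [550.0, 127.5, 147.8]
eef_rot: [-3.141, 0.001, 0.499]
wrist_force: [0.0, -0.2, -2.4]
finger_gap: 13.8
finger_force: 40.0
[550.34525535 127.59943139 148.39283552] [-3.14153774e+00  1.53643160e-04  4.98896031e-01] [ 0.15494951 -0.6838697  -1.52308369] [ 0.00121516 -0.08039856  0.00289705]
```

No contact with the nose 4 mm in. Continue slowly with a 0.5 mm correction.

```bash
python3 -m creep '[[-1,[0.05,0.05,0.2],0],[-1,[0.05,0.05,0.4],0],[-1,[0.05,0.05,0.6],0],[-1,[0.05,0.05,0.8],0],[-1,[0.05,0.05,0.8],0],[-1,[0.05,0.05,0.8],0]]'
```

```text
clock: 7.2
eef_pos: [551.0, 127.4, 140.4]
eef_rot: [-3.142, 0.0, 0.499]
wrist_force: [-0.8, -0.2, -2.6]
finger_gap: 13.6
finger_force: 40.0
```

```bash
python3 -m creep '[[-1,[0,0,0.1],0],[-1,[0,0,0.2],0],[-1,[0,0,0.2],0],[-1,[0,0,0.2],0]]'; python3 -m creep '[[-1,[0,0,0.1],0],[-1,[0,0,0.2],0],[-1,[0,0,0.2],0],[-1,[0,0,0.2],0]]'
```

```text
clock: 7.6
eef_pos: [551.0, 127.4, 138.4]
eef_rot: [-3.142, 0.0, 0.499]
wrist_force: [0.5, 0.0, -2.0]
finger_gap: 13.7
finger_force: 40.0
clock: 8.0
eef_pos: [551.1, 127.4, 136.6]
eef_rot: [3.141, -0.0, 0.499]
wrist_force: [-0.0, -0.6, 1.5]
finger_gap: 14.0
finger_force: 40.0
```

Forces match the spring, so the lugs are already in the slots. Pushing in now.

```bash
python3 -m creep '[[-1,[0,0,0.2],0],[-1,[0,0,0.4],0],[-1,[0,0,0.5],0],[-1,[0,0,0.5],0]]'; python3 -m creep '[[-1,[0,0,0.2],0],[-1,[0,0,0.4],0],[-1,[0,0,0.4],0],[-1,[0,0,0.4],0]]';python3 -m creep '[[-1,[0,0,0.1],0],[-1,[0,0,0.2],0],[-1,[0,0,0.2],0],[-1,[0,0,0.2],0]]'
```

```text
clock: 8.4
eef_pos: [551.1, 127.4, 131.4]
eef_rot: [3.142, -0.0, 0.499]
wrist_force: [0.0, -0.9, 3.6]
finger_gap: 14.1
finger_force: 40.0
clock: 8.8
eef_pos: [551.1, 127.4, 127.5]
eef_rot: [3.142, -0.0, 0.499]
wrist_force: [0.2, -0.4, 5.0]
finger_gap: 13.9
finger_force: 40.0
clock: 9.2
eef_pos: [551.1, 127.4, 125.5]
eef_rot: [3.142, -0.0, 0.499]
wrist_force: [0.4, -0.2, 4.6]
finger_gap: 13.9
finger_force: 40.0
```

```bash
python3 -m creep '[[-1,[0,0,0.07],0],[-1,[0,0,0.07],0.5],[-1,[0,0,0.07],1],[-1,[0,0,0.07],1.5],[-1,[0,0,0.07],2],[-1,[0,0,0.07],2]]'; python3 -c "
from cell import manip;s=manip.read_state();print(s['moment'],s['wrist_force'])"
```

```text
clock: 9.8
eef_pos: [550.9, 127.4, 124.7]
eef_rot: [-3.142, 0.0, 0.324]
wrist_force: [-0.8, -0.5, 5.0]
finger_gap: 13.4
finger_force: 40.0
[-0.0495781   0.17806672  0.01826847] [-0.81276744 -0.51873353  5.04089894]
```

Turning freely under the collar.

```bash
python3 -m creep '[[-1,[0,0,0],0.8],[-1,[0,0,0],1.6],[-1,[0,0,0],2.4],[-1,[0,0,0],3.2],[-1,[0,0,0],4],[-1,[0,0,0],4.8],[-1,[0,0,0],5.6],[-1,[0,0,0],6],[-1,[0,0,0],6.4],[-1,[0,0,0],6.8],[-1,[0,0,0],6.8],[-1,[0,0,0],6.8]]'; python3 -c "
from cell import manip;s=manip.read_state();print(s['moment'],s['wrist_force'])"
```

```text
clock: 11.0
eef_pos: [551.0, 127.4, 124.7]
eef_rot: [-3.142, 0.0, -0.267]
wrist_force: [-0.5, 0.2, 5.4]
finger_gap: 13.8
finger_force: 40.0
[ 0.21812563  0.27963624 -0.07145822] [-0.45555992  0.16600781  5.40095211]
```

```bash
M='from cell import manip;s=manip.read_state();print(s["moment"],s["wrist_force"])'
python3 -m creep '[[-1,[0,0,0],0.2],[-1,[0,0,0],0.4],[-1,[0,0,0],0.4],[-1,[0,0,0],0.4]]'; python3 -c "$M"; python3 -m creep '[[-1,[0,0,0],0.2],[-1,[0,0,0],0.4],[-1,[0,0,0],0.4],[-1,[0,0,0],0.4]]'; python3 -c "$M"
```

```text
clock: 11.4
eef_pos: [551.0, 127.4, 124.7]
eef_rot: [3.141, 0.0, -0.304]
wrist_force: [-1.1, -0.6, 5.7]
finger_gap: 14.1
finger_force: 40.0
[0.05267638 0.3048331  0.10688026] [-1.12391008 -0.63588043  5.71231006]
clock: 11.8
eef_pos: [550.7, 126.8, 124.7]
eef_rot: [3.14, 0.001, -0.339]
wrist_force: [-3.8, -4.2, 5.3]
finger_gap: 14.3
finger_force: 40.1
[-0.71319407  0.68325769  0.3660721 ] [-3.77879821 -4.15327888  5.27957014]
```

Stop felt (moment, side force). Ease up in grip into the notches.

```bash
M='from cell import manip;s=manip.read_state();print(s["moment"],s["wrist_force"])'
python3 -m creep '[[-1,[0,0,-0.1],0],[-1,[0,0,-0.2],0],[-1,[0,0,-0.3],0],[-1,[0,0,-0.3],0]]'; python3 -c "$M"; python3 -m creep '[[-1,[0,0,-0.1],0],[-1,[0,0,-0.1],0],[-1,[0,0,-0.1],0]]'; python3 -c "$M"
```

```text
clock: 12.2
eef_pos: [550.6, 126.9, 127.3]
eef_rot: [3.14, 0.001, -0.339]
wrist_force: [-4.2, -4.8, -1.2]
finger_gap: 13.6
finger_force: 40.1
[-1.08678188  0.42172407  0.3040367 ] [-4.15395041 -4.84994176 -1.15137232]
clock: 12.5
eef_pos: [550.6, 126.9, 128.2]
eef_rot: [3.14, 0.001, -0.339]
wrist_force: [-1.4, -5.3, -1.5]
finger_gap: 14.0
finger_force: 40.1
[-1.02251069  0.50722011  0.37469707] [-1.36881866 -5.34601976 -1.46722795]
```

```bash
M='from cell import manip;s=manip.read_state();print(s["moment"],s["wrist_force"])'
python3 -m creep '[[-1,[0,0,0],-0.1],[-1,[0,0,0],-0.1],[-1,[0,0,0],-0.1]]'; python3 -c "$M"; python3 -m creep '[[-1,[0,0,-0.1],0],[-1,[0,0,-0.1],0],[-1,[0,0,-0.1],0]]'; python3 -c "$M"
```

```text
clock: 12.8
eef_pos: [550.7, 127.0, 128.3]
eef_rot: [3.14, 0.001, -0.33]
wrist_force: [-3.4, -5.2, 0.2]
finger_gap: 13.8
finger_force: 40.0
[-1.09048616  0.55382708  0.13885726] [-3.35652851 -5.18481711  0.24249775]
clock: 13.1
eef_pos: [550.7, 126.9, 129.2]
eef_rot: [3.14, 0.001, -0.33]
wrist_force: [-2.0, -5.2, -1.9]
finger_gap: 14.0
finger_force: 40.0
[-0.95475462  0.34210375  0.16030003] [-2.0056461  -5.17193146 -1.94987498]
```

```bash
python3 - <<'E'
from cell import manip
import cv2,numpy as np
im=manip.camera("wrist")[:,:,::-1].copy();cv2.imwrite("pics/w5.png",im)
H,S,V=cv2.split(cv2.cvtColor(im,cv2.COLOR_BGR2HSV))
m=(((H<6)|(H>173))&(S>150)&(V>90)).astype(np.uint8);yy,xx=np.indices(m.shape);m&=(np.hypot(xx-321,yy-186)<25)
n,l,st,c=cv2.connectedComponentsWithStats(m);print(c[1:],st[1:,4])
E
```

```text
[[320.36781609 185.96551724]] [87]
```

View pics/w5.png

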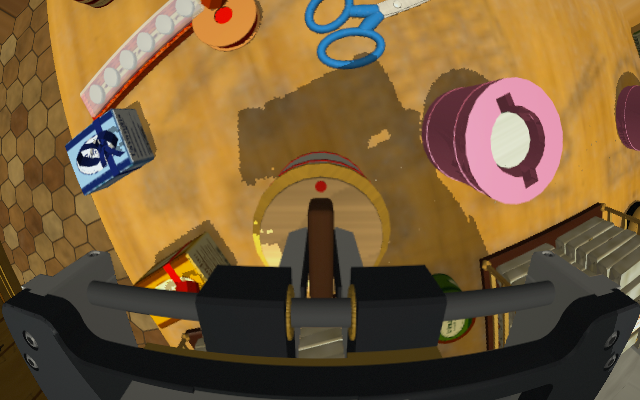

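The lid sits on the collar, and the dot at (320,186) has not moved in the tool frame. So there's no slip, and the origin is at about 76.8 mm, in the notches. Releasing.

```bash
python3 -m creep '[[-0.7,[0,0,0],0],[-0.4,[0,0,0],0],[0,[0,0,0],0],[0,[0,0,0],0],[0,[0,0,0],0],[0,[0,0,0],0],[0,[0,0,0],0],[0,[0,0,-1],0],[0,[0,0,-4],0],[0,[0,0,-8],0],[0,[0,0,-12],0],[0,[0,0,-12],0]]'
python3 - <<'E'
from cell import manip
from lid import *
p=manip.camera_params("wrist");im=manip.camera("wrist")[:,:,::-1].copy();cv2.imwrite("pics/w6.png",im);pickle.dump(p,open("w6.pkl","wb"))
H,S,V=cv2.split(cv2.cvtColor(im,cv2.COLOR_BGR2HSV))
R=Ro.from_euler("xyz",p["attitude"])
for a in(0,np.pi):
  P=np.array([550.9+35*np.cos(a-.33),127+35*np.sin(a-.33),111]);v=R.inv().apply(P-p["origin"]);t=np.arctan2(np.hypot(v[0],v[1]),v[2])
  print("pred",np.array([p["cx"],p["cy"]])+v[:2]/np.hypot(*v[:2])*t*200/np.tan(np.radians(p["fovy"]/2)))
E
```

```text
clock: 14.35
eef_pos: [552.6, 127.7, 256.2]
eef_rot: [-3.137, -0.008, -0.33]
wrist_force: [0.8, 0.8, -0.0]
finger_gap: 47.1
finger_force: 0.0
pred [322.66867061 163.18969889]
pred [322.621373   229.03586948]
```

View pics/w6.png

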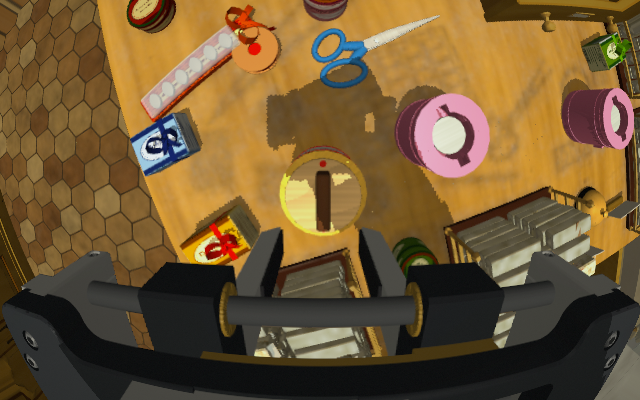

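The released lid sits flat on the collar. Its dot is at (322,163), against a prediction of (322.7,163.2) for the locked pose, and the goods still stand. Handing in.

```bash
python3 -c "
from cell import manip;print(manip.sign_off())"
```

```text
the job is handed in; nothing more can be done
None
```

The lid went through the slots on the first try, turned clockwise to the stop and sprang up into its notches (origin about 76.8 mm above the counter just before I let go); I handed the job in at about 14.4 s with the arm clear and got no verdict back.

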